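# Dispense one ballast disc and slide it into the tape frame

### The job

Press the red plunger of the disc dispenser all the way down once and let it come back up, so that a single brass ballast disc is ejected onto the mat. Then, with the fingertips, slide that disc along the mat until it lies inside the yellow tape frame (not the green one). Do not pick anything up, eject only the one disc, and leave the other things on the bench where they are.

Things in the scene. Friction and masses are not known exactly. Their poses are not given: they have to be found in the camera images.
- dispenser: fixed blue disc dispenser; origin on the mat (mat top is 3 mm above the work surface) under the axis of the clear magazine. Discs come out along its +x. Magazine: 39 mm wide (y), x -18 to +18 mm (outlet face), 51 mm high. Blue rear housing: 54 mm wide, back to x -80 mm, 50 mm high, plunger on top at x -50 mm. A blade moves 2.5 times as far as the plunger and pushes out the lowest disc
- plunger (a joint): plunger travel in m: 0 = up, 0.020 = fully down (end stop). It slides vertically; a spring pushes it up with about 4 N at the top and 8 N at the bottom, friction of the discs adds up to 3 N; let go, it rises by itself. A press shorter than about 18 mm does not count as full
- plunger_top (a point): centre of the flat top of the red plunger knob (30 mm diameter, 10 mm thick); 88 mm above the mat when up; moves down with the plunger
- disc1: the disc to be ejected: plain brass disc, 25 mm diameter, 8 mm thick, 32 g, loose; origin at the centre of its underside, z up. It starts lowest in the magazine; after one full press it lies flat on the mat with its centre 49 mm, or somewhat more, ahead of the dispenser origin
- disc2: second disc in the magazine, same as disc1; drops to the bottom when disc1 is out and must stay in the magazine
- disc3: third disc in the magazine, same as disc1, must stay in
- disc4: top disc in the magazine, same as disc1, must stay in
- yellow_frame: flat square frame of yellow masking tape stuck on the mat (no height to speak of, nothing catches on it), 80 mm outside, 62 mm inside; origin at its centre on the mat, x and y along its sides. It lies ahead of the outlet line, 115 to 150 mm to the left or to the right of it
- green_frame: the same frame in green tape, on the other side of the outlet; not the target
- thinner_jar: bystander: clear jar with lilac cap, 42 mm diameter, 62 mm high; origin at the centre of its underside
- paint_pot: bystander: small green paint pot with white cap, 32 mm diameter, 38 mm high; origin at the centre of its underside
- glue_jar: bystander: amber jar with white cap, 44 mm diameter, 58 mm high; origin at the centre of its underside
- sanding_block: bystander: cork sanding block 70 x 26 x 20 mm, long side along its x; origin at the centre of its underside
- tape_roll: bystander: roll of white tape lying flat, 68 mm diameter, 18 mm high; origin at the centre of its underside
- screwdriver: bystander: small grey screwdriver, 150 mm long, lying along its x; origin near its middle, underneath
- model_hull: bystander: unpainted model hull 85 x 40 x 24 mm, long side along its x; origin at the centre of its underside

How it is judged:
By the outcome, as a careful person would: the job done as asked, in the order asked, and still so for the second after the job is handed in, with the robot touching nothing.
It also fails if it takes over 48 s, if anything falls off the work surface, if the arm or the gripper's body presses on something with over 40 N, if the wrist force passes 120 N, or if a joint passes its speed limit or range.

### The arm

A 6-joint arm with a two-finger parallel gripper is mounted at the origin on the work surface. World frame = base frame: x ahead of the robot, y to its left, z up, the work surface at z = 0. Lengths are in mm, angles in rad, forces in N, time in s.
With the tool pointing down it reaches from about 375 to 825 mm from the base axis. Payload 5.5 kg.
Tool frame: the origin (TCP) lies midway between the tips of the shut fingers; the grasp point (between the pads) lies grip_point_offset behind it (grip_point_offset is the distance from the TCP to the grasp point, in mm); x points along the fingers, y is the direction in which the jaws open and shut, and the axes are right-handed (so a half turn about x gives the same grasp; the last joint's range is limited). The gripper opens to 85 mm and grips with 20 to 120 N. Pads are 22 mm wide; open, the fingers measure 114 mm over their backs; the gripper's body (76 mm by 85 mm) begins 54 mm behind the grasp point. The pads swing forward as they close: fully open they stand 13 mm farther back than shut.
Start: joints at [-1.178, 0.314, -0.047, 1.21, 0, 1.571], TCP at [229.662, -554.301, 231.299] pointing down, gripper open.
Joint ranges: [-2.67, 2.67], [-0.69, 1.73], [-1.03, 1.25], [-2.08, 2.16], [-1.42, 1.45], [-3.14, 3.14]. Speed limits (rad/s): [2.39, 2.39, 3.01, 3.14, 3.14, 3.14].

### API

Orientations are given as a unit quaternion [w, x, y, z].
In Python, from bench import * gives the robot as it stands. Calls block until the motion is done:
- move_ptp(position, orientation): joint-space move of the TCP to a pose.
- move_straight(position, vel=150, rot=None, max_force=None): straight line of the TCP; rot=None keeps the orientation; vel is the mean speed in mm/s. With max_force (N) it stops when the force on the tool has changed by that much, and returns True; else False.
- set_joints(angles): joint-space move.
- open_gripper() and grasp(newtons=None): open the fingers fully, or close them until they stop; newtons is the grip in N (None keeps the last).
- dwell(seconds).
- solve_ik(position, orientation): joint angles nearest the present ones, or None.
- state(): the state.
- get_image(name): name is "side" or "top"; returns a dict with "img" (420x560x3 uint8, red, green, blue), "fx", "fy", "cx", "cy" (pixels), "world_from_camera" (4x4, takes a point from camera to world coordinates). Camera axes: x right, y up, looking along -z (the intrinsics and any distortion apply to the point x, -y, -z); pixel columns grow to the right and rows downward; lengths in mm; the calibration is good to about 2 mm. A picture is of the moment at which its call begins. There is no depth.
A pose or a line that the arm cannot do raises IKError and nothing moves.
- close_job(): hands the job in, once; it reports no verdict.
The state is a dict: "clock": time; "qpos": joint angles; "qvel": joint speeds; "joint_torque": joint torques, N m; "eef_pos": TCP position; "ee_rot": TCP orientation; "force": force on the tool from outside, world axes, zero at the start; "wrist_torque": the same for the moment, N m; "gripper_width": finger opening in mm.
Only numpy, scipy, OpenCV 4.12 (cv2) and the standard library are available. Lean on these libraries where they do the work, as an engineer would, in place of code of your own. Each camera call takes 0.05 s, during which the arm holds its last target.

## Working session

There is one attempt and no reset: what is moved stays moved. The work goes in short steps, each a Python script; the robot and the scene stay as the last script left them, time stands still between calls to the robot, and variables do not carry over. Pictures are saved under pics/ and viewed, and the job is handed in when it is done.

```bash
ls; mkdir -p pics; python3 - <<'E'
from bench import *
import cv2
for n in("side","top"):
    d=get_image(n); cv2.imwrite(f"pics/{n}0.png",d["img"][:,:,::-1])
    print({k:v for k,v in d.items() if k!="img"})
s=state();print(s)
E
```

```text
pics
{'fx': 442.40473527350747, 'fy': 442.40473527350747, 'cx': 278.6786678312537, 'cy': 211.72888585323335, 'world_from_camera': array([[ 9.98825571e-01,  3.07786700e-02, -3.74186173e-02,
         5.43054105e+02],
       [-4.83773635e-02,  5.91045004e-01, -8.05186583e-01,
        -6.89095989e+02],
       [-2.66648537e-03,  8.06051163e-01,  5.91839854e-01,
         5.95536214e+02],
       [ 0.00000000e+00,  0.00000000e+00,  0.00000000e+00,
         1.00000000e+00]])}
{'fx': 405.1382154825905, 'fy': 405.1382154825905, 'cx': 280.4992005402178, 'cy': 209.62943754287116, 'world_from_camera': array([[ 7.12292126e-02,  9.75297934e-01, -2.09094090e-01,
         3.76716466e+02],
       [-9.97459496e-01,  6.94413690e-02, -1.58886878e-02,
        -1.07541624e+01],
       [-9.76424476e-04,  2.09694625e-01,  9.77766440e-01,
         9.97316333e+02],
       [ 0.00000000e+00,  0.00000000e+00,  0.00000000e+00,
         1.00000000e+00]])}
{'clock': 0.1, 'qpos': array([-1.17799564e+00,  3.14172093e-01, -4.79745665e-02,  1.21019105e+00,
       -1.49017914e-05,  1.57078981e+00]), 'qvel': array([ 0.00086219, -0.00031781,  0.00177265, -0.00035416, -0.00131638,
        0.00041195]), 'joint_torque': array([ 6.41506995e-05, -5.40767741e+01,  3.40540981e+01,  1.11964651e-02,
       -8.55194980e-05, -2.91125247e-06]), 'eef_pos': array([ 229.46462376, -553.83032864,  230.51269403]), 'ee_rot': array([-0.13745369, -0.69340075, -0.1385206 ,  0.69362377]), 'force': array([-0.16992861, -0.0225318 ,  0.01214418]), 'wrist_torque': array([-0.0195755 ,  0.02415498, -0.01865166]), 'gripper_width': 85.13823048990291}
```

View pics/side0.png

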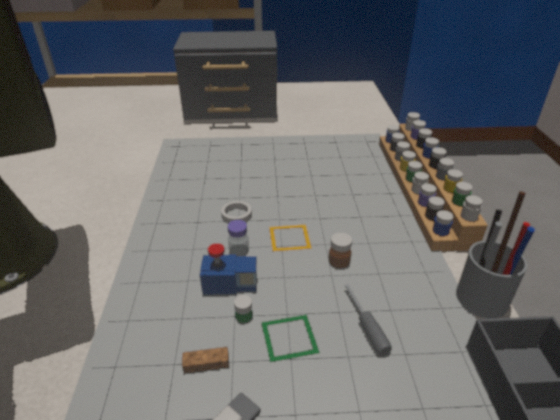

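View pics/top0.png

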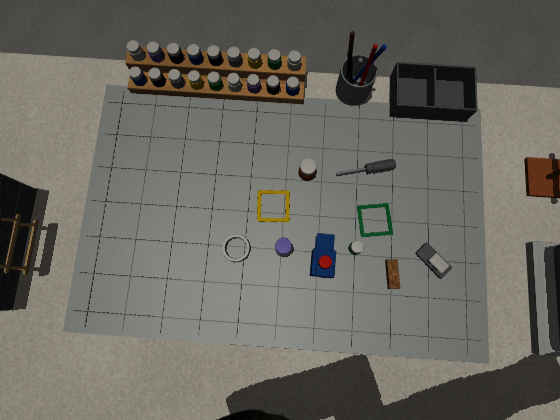

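The side view shows the dispenser at about (230,272), with its plunger at (216,250). The yellow frame is at (290,238), the green one at (290,337), and the thinner jar at (237,237) is close to the rear left of the dispenser. In the top view the plunger is at (325,262), yellow at (273,206) and green at (375,220). Next I'll measure these.

```bash
cat > h.py <<'E'
from bench import *
import numpy as np, cv2
def ray(d,u,v):
    T=d["world_from_camera"]; r=T[:3,:3]@np.array([(u-d["cx"])/d["fx"],-(v-d["cy"])/d["fy"],-1.0]); return T[:3,3],r
def plane(d,u,v,z):
    o,r=ray(d,u,v); return o+r*(z-o[2])/r[2]
def tri(a,pa,b,pb):
    o1,r1=ray(a,*pa);o2,r2=ray(b,*pb)
    s=np.linalg.lstsq(np.stack([r1,-r2],1),o2-o1,rcond=None)[0]
    p,q=o1+s[0]*r1,o2+s[1]*r2; return (p+q)/2,np.linalg.norm(p-q)
def mask(d,lo,hi):
    return cv2.inRange(cv2.cvtColor(d["img"],cv2.COLOR_RGB2HSV),np.array(lo),np.array(hi))
def blobs(m,amin=15):
    n,l,s,c=cv2.connectedComponentsWithStats(m)
    return [(l==i,s[i],c[i]) for i in range(1,n) if s[i,4]>=amin]
C={"yellow":((18,140,90),(32,255,255)),"green":((60,120,40),(85,255,255)),"red":((0,170,90),(6,255,255)),"blue":((105,150,50),(125,255,255)),"lilac":((120,70,60),(140,255,255))}
E
python3 - <<'E'
from h import *
for n in("side","top"):
    d=get_image(n)
    for k,(lo,hi) in C.items():
        for l,s,c in blobs(mask(d,lo,hi)):
            if not(90<c[1]<380 and 180<c[0]<440): continue
            ys,xs=np.nonzero(l)
            r=cv2.minAreaRect(np.stack([xs,ys],1).astype(np.float32))
            print(n,k,s,c.round(1),np.round(cv2.boxPoints(r),1).tolist())
            if k in("yellow","green"):
                P=np.array([plane(d,x,y,3)[:2] for x,y in zip(xs,ys)],np.float32)
                print("   world rect",cv2.minAreaRect(P))
            if k=="red": print("  @91",plane(d,*c,91).round(1))
    v=d["img"]
    cr=v[190:300,180:300] if n=="side" else v[170:290,220:400]
    cv2.imwrite(f"pics/{n}crop.png",cv2.resize(cr[:,:,::-1],None,fx=4.4 if n=="top" else 5,fy=4.4 if n=="top" else 5,interpolation=cv2.INTER_CUBIC))
E
```

```text
side yellow [402 160   5  11  23] [404.1 164.7] [[402.0, 160.0], [406.0, 160.0], [406.0, 170.0], [402.0, 170.0]]
   world rect ((920.9485473632812, 307.8741455078125), (52.23774719238281, 10.408164978027344), 74.56900787353516)
side yellow [270 225  41  26 225] [289.3 238.3] [[269.70001220703125, 227.1999969482422], [308.6000061035156, 224.60000610351562], [310.1000061035156, 247.60000610351562], [271.29998779296875, 250.1999969482422]]
   world rect ((598.4700927734375, 26.25636100769043), (77.02692413330078, 75.49784088134766), 3.240963935852051)
side green [263 317  55  44 287] [289.2 341.6] [[262.3999938964844, 323.29998779296875], [309.1000061035156, 313.29998779296875], [317.20001220703125, 351.20001220703125], [270.5, 361.20001220703125]]
   world rect ((580.79931640625, -229.14947509765625), (75.21846771240234, 74.7416763305664), 9.420783042907715)
side green [276 319  17   3  21] [284.5 320. ] [[275.8999938964844, 320.20001220703125], [291.8999938964844, 318.5], [292.1000061035156, 319.79998779296875], [276.1000061035156, 321.5]]
   world rect ((574.5458984375, -193.55264282
[... 963 characters left out ...]
 [374.6 219.9] [[356.70001220703125, 205.6999969482422], [389.5, 202.6999969482422], [392.3999938964844, 234.0], [359.5, 237.0]]
   world rect ((580.411376953125, -230.32040405273438), (79.45751190185547, 80.59320831298828), 9.273642539978027)
top red [319 256  13  12 123] [324.8 261.5] [[319.0, 256.0], [331.0, 256.0], [331.0, 267.0], [319.0, 267.0]]
  @91 [ 459.7 -102.9   91. ]
top blue [311 233  25  44 709] [323.4 254.8] [[310.8999938964844, 274.70001220703125], [314.3999938964844, 232.6999969482422], [337.1000061035156, 234.60000610351562], [333.6000061035156, 276.6000061035156]]
top lilac [275 238  17  16 205] [283.1 245.5] [[272.5, 245.5], [283.0, 235.0], [293.5, 245.5], [283.0, 256.0]]
```

View pics/sidecrop.png

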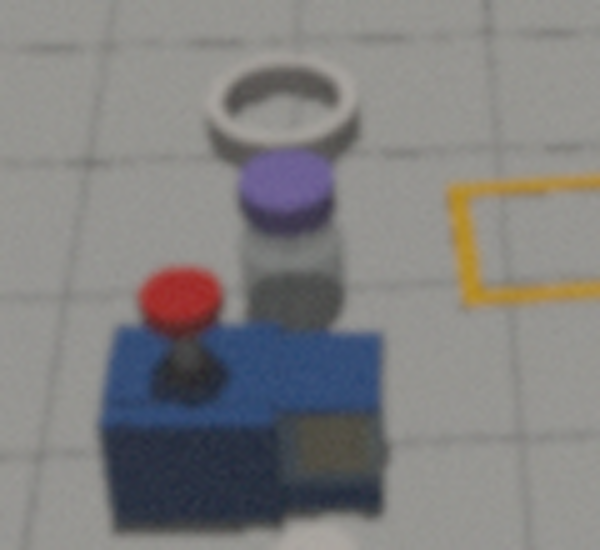

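View pics/topcrop.png

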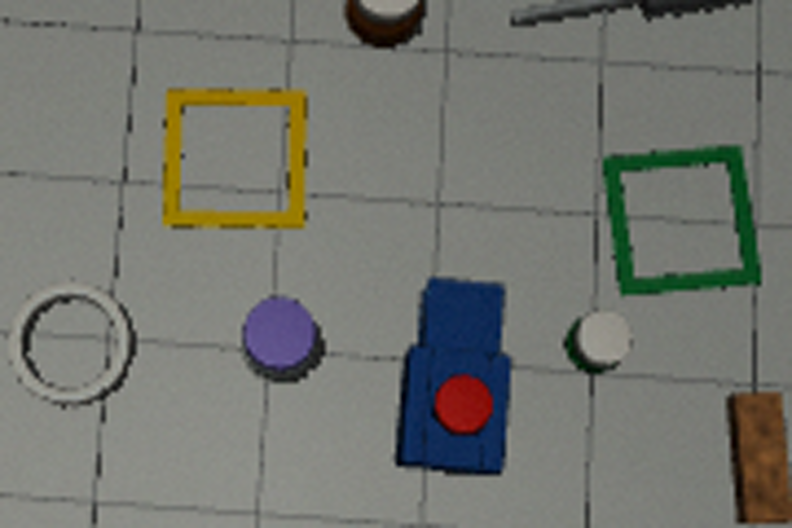

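```bash
python3 - <<'E'
from h import *
d=get_image("top"); f=lambda x,y,z:plane(d,220+(x+.5)/4.4-.5,170+(y+.5)/4.4-.5,z)[:2]
a,b=f(428,279,54),f(504,285,54); c,e=f(512,357,53),f(502,473,53)
print(a,b,c,e,"widths",np.linalg.norm(a-b),np.linalg.norm(c-e))
print("yaw face",np.degrees(np.arctan2(*(-(a-b))[::1]))," ",np.degrees(np.arctan2((c-e)[1],(c-e)[0])))
p=plane(d,324.8,261.5,91)[:2]; m=(a+b)/2
print("plunger",p,"face mid",m,"dist",np.linalg.norm(m-p),"yaw",np.degrees(np.arctan2(*(m-p)[::-1])))
s=get_image("side")
print(tri(s,(215.8,248.0),d,(324.8,261.5)))
sc=lambda x,y:(180+(x+.5)/5-.5,190+(y+.5)/5-.5)
for q,z in [((182,295),91),((284,418),53),((381,415),53),((381,333),53),((118,327),53),((105,422),53)]:
    print("side",q,plane(s,*sc(*q),z).round(1))
# jar + pot
print("jar cap",plane(d,283.1,245.5,65).round(1),"pot cap",f(603,338,41),"glue",f(390,0,61))
E
```

```text
[528.3925756  -84.79968222] [ 528.04399556 -125.4578743 ] [ 489.99236291 -131.48698126] [ 428.92136032 -128.85712924] widths 40.65968631288215 61.12759997249785
yaw face -179.50879084133874   -2.465759211477464
plunger [ 459.71814986 -102.82864684] face mid [ 528.21828558 -105.12877826] dist 68.53874232055318 yaw -1.923183421690885
(array([ 460.29741862, -102.77412712,   90.51987826]), np.float64(1.0876716839562484))
side (182, 295) [ 461.4 -104.8   91. ]
side (284, 418) [ 495. -128.   53.]
side (381, 415) [ 528.8 -128.2   53. ]
side (381, 333) [529.1 -85.6  53. ]
side (118, 327) [433.  -77.4  53. ]
side (105, 422) [ 432.8 -126.8   53. ]
jar cap [492.   -7.6  65. ] pot cap [ 505.14212936 -181.42061812] glue [680.27526119 -55.33910438]
```

Both views agree: the plunger is at about (460,-103.5,91), the outlet face at x≈528 with yaw about -1.5°, the yellow frame at (598.7,25.5) and the green frame at (580.6,-229.8). The magazine measures about 41 mm wide (39 given), and the frame measures 80 mm in the top view. The housing length doesn't match: 61 mm from the top view. I read that corner roughly and don't use it. Next is the press.

```bash
cat >> h.py <<'E'
from scipy.spatial.transform import Rotation as R
def down(phi):  # tool x down, tool y at world angle phi
    x=np.array([0,0,-1.]);y=np.array([np.cos(phi),np.sin(phi),0]);z=np.cross(x,y)
    q=R.from_matrix(np.stack([x,y,z],1)).as_quat(); return q[[3,0,1,2]]
E
python3 - <<'E'
from h import *
for dg in range(-180,181,30):
    for p in ([460,-103.5,110],[553,-125,60],[598,20,6]):
        j=solve_ik(p,down(np.radians(dg))); print(dg,None if j is None else np.round(j,2)) if p[0]!=460 else None
s=state(); print(R.from_quat(s["ee_rot"][[1,2,3,0]]).as_matrix().round(2).tolist())
E
```

```text
-180 [-0.22  0.38 -0.37  0.82  0.   -1.79]
-180 [ 0.03  0.49 -0.34  0.74  0.   -1.54]
-150 [-0.22  0.38 -0.37  0.82  0.   -2.32]
-150 [ 0.03  0.49 -0.34  0.74  0.   -2.06]
-120 [-0.22  0.38 -0.37  0.82  0.   -2.84]
-120 [ 0.03  0.49 -0.34  0.74  0.   -2.58]
-90 [-0.22  0.38 -0.37  0.82  0.    2.92]
-90 [ 0.03  0.49 -0.34  0.74  0.   -3.11]
-60 [-0.22  0.38 -0.37  0.82  0.    2.4 ]
-60 [ 0.03  0.49 -0.34  0.74  0.    2.65]
-30 [-0.22  0.38 -0.37  0.82  0.    1.87]
-30 [ 0.03  0.49 -0.34  0.74  0.    2.13]
0 [-0.22  0.38 -0.37  0.82  0.    1.35]
0 [ 0.03  0.49 -0.34  0.74  0.    1.6 ]
30 [-0.22  0.38 -0.37  0.82  0.    0.82]
30 [ 0.03  0.49 -0.34  0.74  0.    1.08]
60 [-0.22  0.38 -0.37  0.82  0.    0.3 ]
60 [ 0.03  0.49 -0.34  0.74  0.    0.56]
90 [-0.22  0.38 -0.37  0.82  0.   -0.22]
90 [ 0.03  0.49 -0.34  0.74  0.    0.03]
120 [-0.22  0.38 -0.37  0.82  0.   -0.75]
120 [ 0.03  0.49 -0.34  0.74  0.   -0.49]
150 [-0.22  0.38 -0.37  0.82  0.   -1.27]
150 [ 0.03  0.49 -0.34  0.74  0.   -1.01]
180 [-0.22  0.38 -0.37  0.82  0.   -1.79]
180 [ 0.03  0.49 -0.34  0.74  0.   -1.54]
[[-0.0, 0.38, -0.92], [0.0, -0.92, -0.38], [-1.0, -0.0, -0.0]]
```

```bash
python3 - <<'E'
from h import *
grasp(20); print(state()["gripper_width"],state()["clock"])
q=down(np.radians(-17))
move_ptp([460,-103.5,125],q); s=state(); print(s["eef_pos"],s["force"],s["clock"])
print(move_straight([460,-103.5,95],60)); dwell(.15)
s=state(); print(s["eef_pos"],s["force"])
cv2.imwrite("pics/pre.png",get_image("side")["img"][:,:,::-1])
E
```

```text
-0.032272332720523655 1.0667
[ 460.36925404 -104.28793286  125.28352934] [-0.46865982  0.351057   -0.38024419] 2.9417
False
[ 460.3515085  -103.53626727   95.3412192 ] [ 1.07304587 -1.037108   -0.16425945]
```

View pics/pre.png

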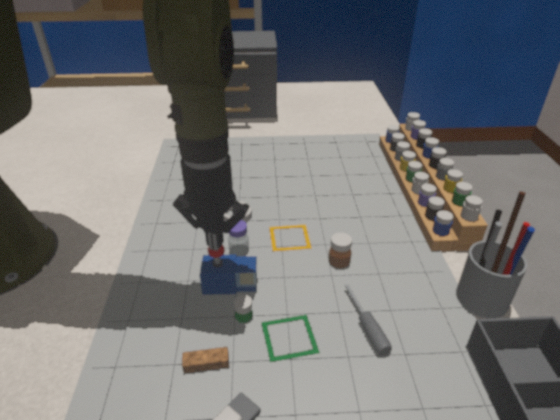

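The closed fingertips are right above the red knob at (215,250). Now I'll press.

```bash
python3 - <<'E'
from h import *
r=move_straight([460,-103.5,66],30,max_force=25); s=state(); print(r,s["eef_pos"],s["force"],s["clock"])
if s["eef_pos"][2]>73.2:
    r=move_straight([460,-103.5,66],30,max_force=30); s=state(); print(r,s["eef_pos"],s["force"],s["clock"])
d=get_image("side"); cv2.imwrite("pics/down.png",cv2.resize(d["img"][190:310,160:340,::-1],None,fx=4,fy=4))
s=state(); print(s["eef_pos"],s["force"])
E
```

```text
True [ 460.44612347 -103.59311824   71.01792683] [-2.40432681  0.03847264  9.12048152] 4.5917
[ 460.44982403 -103.58013212   70.99179088] [-2.85205082  0.37481778 10.36282302]
```

View pics/down.png

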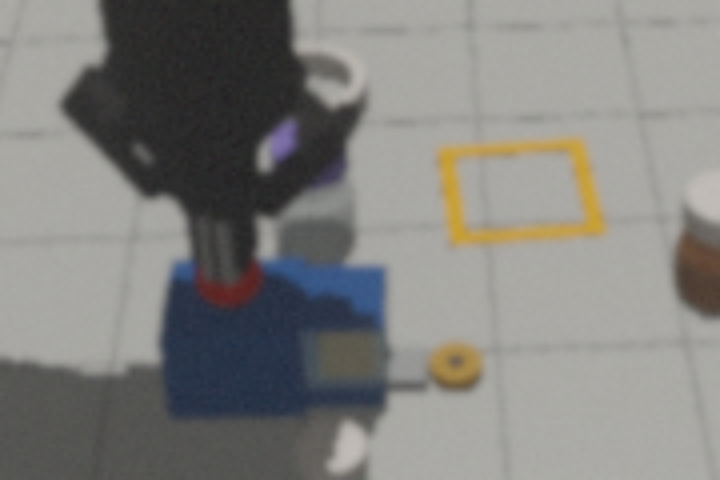

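TCP z is 71.0 mm, so the plunger is at its end stop after the full 20 mm. The disc lies ahead of the extended blade at crop (455,365). I'll raise the plunger and measure the disc.

```bash
python3 - <<'E'
from h import *
move_straight([460,-103.5,94],40); move_straight([460,-103.5,125],120); dwell(.1)
print(state()["clock"],state()["force"])
for n in("side","top"):
    d=get_image(n)
    x0,y0,x1,y1=(160,190,340,310) if n=="side" else (240,170,400,290)
    cv2.imwrite(f"pics/{n}_up.png",cv2.resize(d["img"][y0:y1,x0:x1,::-1],None,fx=4,fy=4))
    for l,s,c in blobs(mask(d,(15,90,60),(32,255,255)),8):
        if 200<c[0]<400 and 180<c[1]<320: print(n,s,c,plane(d,*c,7 if n=="side" else 9).round(1))
E
```

```text
5.8917 [-0.37989901 -0.28769124 -0.15838426]
side [270 225  41  26 385] [289.62597403 238.1038961 ] [598.5  17.9   7. ]
side [268 276  12  11 101] [273.4950495  281.03960396] [ 560.2 -104.6    7. ]
top [257 190  33  32 439] [272.92710706 205.51708428] [597.2  24.9   9. ]
top [358 198  62  33 798] [387.93859649 214.96616541] [ 593.5 -262.2    9. ]
top [320 219   5  10  30] [321.86666667 223.        ] [561.6 -99.3   9. ]
top [359 220   4   8  22] [360.22727273 222.95454545] [ 568.4 -194.1    9. ]
top [329 229  23  30 403] [340.48883375 243.87593052] [ 512.9 -147.4    9. ]
top [369 230   3   8  15] [370.         233.53333333] [ 543.7 -218.9    9. ]
```

View pics/side_up.png

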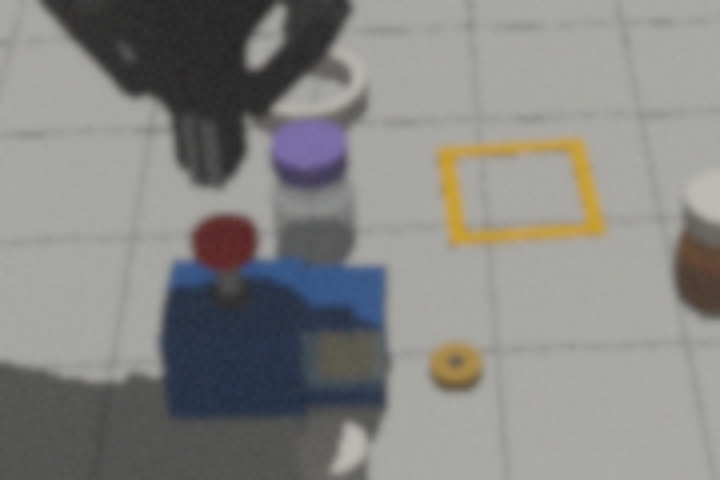

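View pics/top_up.png

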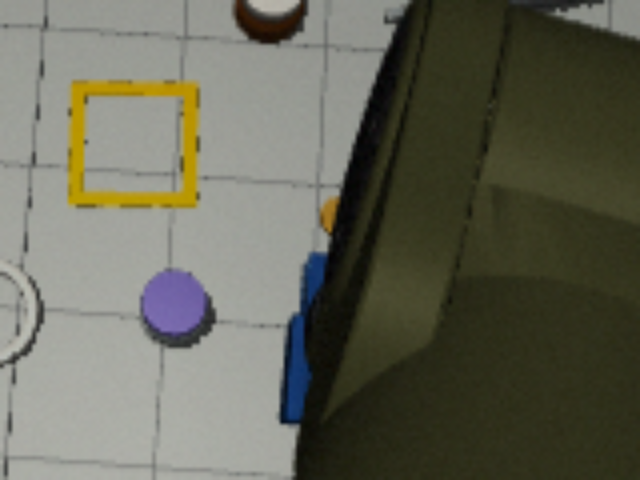

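The side view shows the plunger up again, the blade retracted, and the disc alone on the mat at about (560,-105), 50 mm ahead of the dispenser origin as expected. The arm hides the disc in the top view. I'll push it along a straight line with the flat finger back. Tool y will lie along the push so the gripper linkage stays clear of the magazine.

```bash
python3 - <<'E'
from h import *
D=np.array([560.2,-105.]);T=np.array([598.7,25.5]); u=(T-D)/np.linalg.norm(T-D)
q=down(np.arctan2(u[1],u[0])); A=D-u*42
move_ptp([*A,125],q)
print(move_straight([*A,6],100,max_force=12)); dwell(.1)
s=state();print(s["eef_pos"],s["force"],s["clock"])
for n in("side","top"):
    d=get_image(n)
    x0,y0,x1,y1=(180,200,340,320) if n=="side" else (240,170,400,290)
    cv2.imwrite(f"pics/{n}_low.png",cv2.resize(d["img"][y0:y1,x0:x1,::-1],None,fx=4,fy=4))
    if n=="side":
      for l,s,c in blobs(mask(d,(15,90,60),(32,255,255)),8):
        if 200<c[0]<400 and 180<c[1]<320: print(n,s,c,plane(d,*c,7).round(1))
E
```

```text
False
[ 548.94941164 -145.4536851     6.72740046] [-0.57207294  0.84888336 -0.46305664] 8.875
side [287 225  24  25 203] [301.18226601 238.11330049] [622.5  16.6   7. ]
side [275 278   5   9  27] [277.03703704 282.40740741] [ 566.6 -108.5    7. ]
```

View pics/side_low.png

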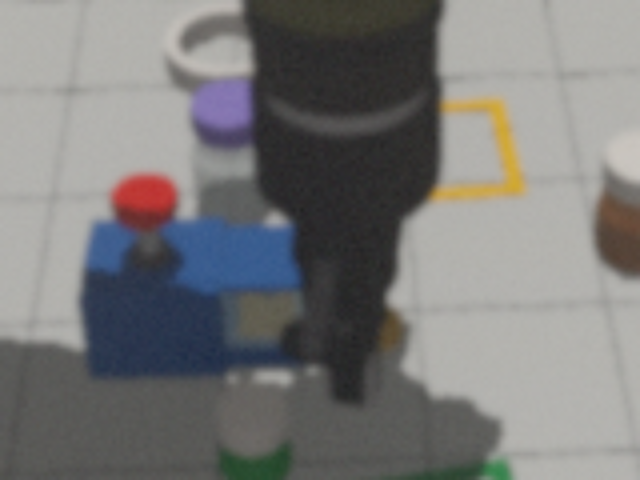

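The fingertip is down at crop (347,400), with the disc just behind it at (390,330) and nothing touched. I'll push 75 % of the way, then look.

```bash
python3 - <<'E'
from h import *
D=np.array([560.2,-105.]);T=np.array([598.7,25.5]); L=np.linalg.norm(T-D);u=(T-D)/L
B=D-u*27+u*L*.75
print(move_straight([*B,6],60,max_force=15)); dwell(.1)
s=state();print(s["eef_pos"],s["force"],s["clock"])
for n in("side","top"):
    d=get_image(n)
    x0,y0,x1,y1=(180,190,340,310) if n=="side" else (220,160,380,280)
    cv2.imwrite(f"pics/{n}_mid.png",cv2.resize(d["img"][y0:y1,x0:x1,::-1],None,fx=4,fy=4))
E
```

```text
False
[581.37830739 -33.19844969   6.01717798] [-0.68415807 -0.01417992  0.39393629] 11.175
```

View pics/side_mid.png

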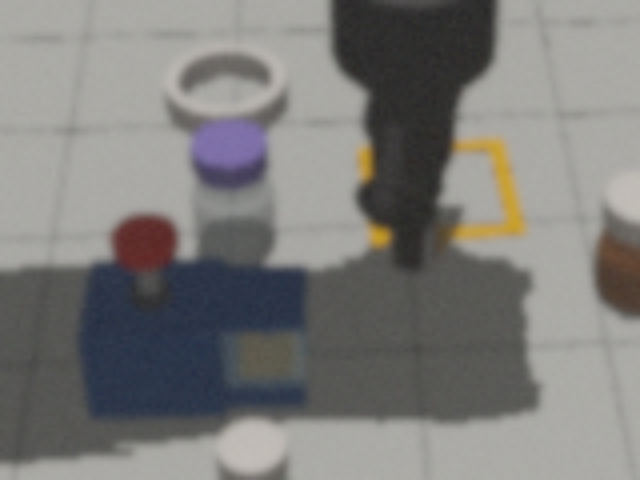

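View pics/top_mid.png

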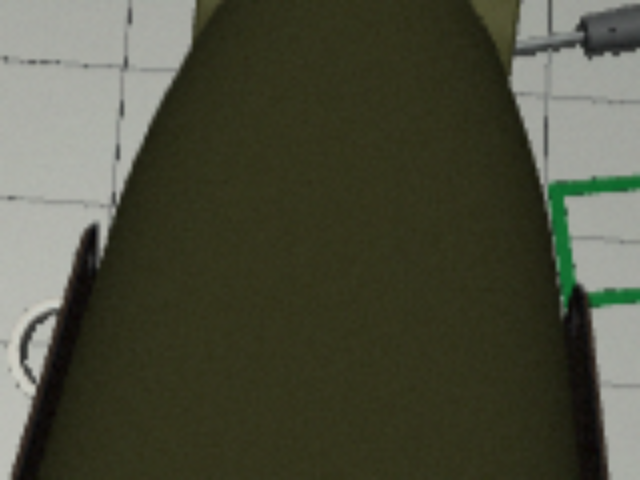

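In the side view the disc is still in front of the tip at crop (440,232), crossing the near tape edge. The arm hides it in the top view. I'll finish the push, back off along the same line, lift, clear the view and check.

```bash
python3 - <<'E'
from h import *
D=np.array([560.2,-105.]);T=np.array([598.7,25.5]); L=np.linalg.norm(T-D);u=(T-D)/L
B=T-u*27
print(move_straight([*B,6],50,max_force=15)); dwell(.1); print(state()["eef_pos"])
B2=B-u*20
move_straight([*B2,6],80); move_straight([*B2,130],150)
move_ptp([450,-330,250],state()["ee_rot"]); dwell(.1)
s=state();print(s["eef_pos"],s["force"],s["clock"])
for n in("side","top"):
    d=get_image(n); cv2.imwrite(f"pics/{n}_end_full.png",d["img"][:,:,::-1])
    x0,y0,x1,y1=(180,190,340,310) if n=="side" else (220,160,380,280)
    cv2.imwrite(f"pics/{n}_end.png",cv2.resize(d["img"][y0:y1,x0:x1,::-1],None,fx=4,fy=4))
    for l,s,c in blobs(mask(d,(12,90,60),(32,255,255)),8):
        if 200<c[0]<400 and 180<c[1]<320: print(n,s,c,plane(d,*c,7 if n=="side" else 10).round(1))
E
```

```text
False
[590.98077545  -0.61061118   5.97544138]
[ 450.48805605 -328.8553805   249.31606329] [ 0.01919946 -0.52425106  0.24977545] 15.0333
side [270 225  41  26 374] [289.36363636 238.04545455] [598.   18.1   7. ]
side [284 234  10   9  69] [288.62318841 237.82608696] [596.5  18.9   7. ]
side [331 250  14  12  54] [337.01851852 255.11111111] [688.7 -39.5   7. ]
side [344 252   6   8  21] [346.80952381 255.14285714] [708.1 -40.6   7. ]
top [257 190  33  32 440] [272.89090909 205.55227273] [596.9  25.   10. ]
top [271 201  11  10  77] [275.97402597 205.76623377] [596.9  17.3  10. ]
top [387 259  13  30 315] [393.08253968 273.48888889] [ 450.1 -276.6   10. ]
```

View pics/side_end.png

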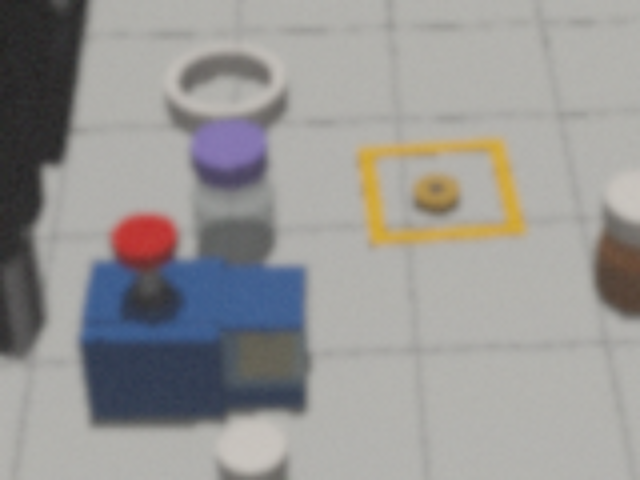

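View pics/top_end_full.png

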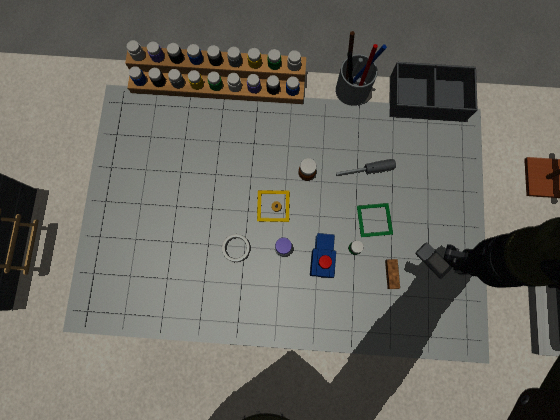

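Both views put the disc at about (597,18). It is fully inside the yellow tape, about 11 mm from the nearest inner edge. The plunger is up, and the other objects look unmoved between the first and last top pictures.

```bash
python3 -c "
from bench import *
close_job(); print(state()['clock'])"
```

```text
the job is handed in; nothing more can be done
the job is handed in; nothing more can be done
```

I pressed the plunger once and slid the ejected disc into the yellow frame with the closed fingertips, then handed the job in at about 15 s of the 48 s allowed. No verdict is reported.

**Press:** The fingertips reached z = 71.0 mm, which is the full 20 mm of travel to the end stop. One disc came out, the blade went back in and the plunger rose again.

**Slide:** I pushed the disc in one straight line. It stayed flat on the mat and nothing was picked up.

**Last checks:**
- **Disc position:** the two views put it at (596.5, 18.9) and (596.9, 17.3), against a frame centre of (598.7, 25.5). It lies wholly inside the tape, about 11 mm from the nearest inner edge. It stopped about 7 mm short of where I aimed.
- **Other objects:** they looked unmoved in the last pictures. That was by eye; I did not measure each one again.
- **Robot:** it stood clear of everything, with no force on the tool beyond sensor noise.

**Disagreement:** one rough reading of the rear housing's length in the top view gave 61 mm, where I expected about 62 mm along x, so it does agree; I wrongly called it a mismatch earlier. The side view's corner readings were also consistent to a few millimetres, and I used neither for a move. In the top view the arm hid the disc during the middle of the push, so there I relied on the side view.

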